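# Clear the copper bar and shut the tool case

## Robot

A 7-joint arm with a two-finger parallel gripper is mounted at the origin on the work surface. World frame = base frame: x ahead of the robot, y to its left, z up, the work surface at z = 0. Lengths are in m, angles in rad, forces in N, time in s.
With the tool pointing down it reaches from about 0.4 to 0.9 m from the base axis. Payload 5.5 kg.
Tool frame: the origin (TCP) lies midway between the tips of the shut fingers; the grasp point (between the pads) lies 19 mm behind it; z points along the fingers, y is the line along which they close (so a half turn about z gives the same grasp; the last joint's range is limited). The gripper opens to 85 mm and grips with 20 to 120 N. Pads are 22 mm wide; open, the fingers measure 114 mm over their backs; the gripper's body (76 mm by 85 mm) begins 54 mm behind the grasp point. The pads swing forward as they close: fully open they stand 13 mm farther back than shut.
Start: joints at [1.423, 0.501, -0.427, 1.55, 0.221, 1.138, -0.21], TCP at [0.26, -0.596, 0.195] pointing down, gripper open.
Joint ranges: [-2.88, 2.88], [-0.31, 2.03], [-1.54, 1.56], [0.2, 2.42], [-1.41, 4.55], [0.19, 2.02], [-2.57, 2.57]. Speed limits (rad/s): [2.57, 2.57, 3.14, 3.14, 3.14, 3.14, 3.14].

## Interface

Orientations are given as a unit quaternion [x, y, z, w].
In Python, from station import bot gives the robot as it stands.
- The arm moves only by the shell command python3 -m inch 'ROWS' [FORCE]. ROWS is JSON, a list of rows, each an object of numbers: "tx", "ty", "tz": the shift along the tool's x, y, z in cm; "rx", "ry", "rz": the turn, a rotation vector about the tool's x, y, z in rad; "hand": the opening, from -1 (shut) to 1 (fully open). In form: [{"tx": .., "ty": .., "tz": .., "rx": .., "ry": .., "rz": .., "hand": ..}, ...]. A call has 1 to 12 rows; each row shifts and turns the commanded pose from where the row before left it, along the tool's axes as they then stand; what a row does not reach is not made up. A row lasts 1/8 s, in which the tool goes at most 62.5 mm and 10.7 degrees, less where a joint would pass 70% of its speed; a pose out of reach is approached as far as the arm can. A call with a gripper value outside its range is refused whole. The fingers move at their own pace and stop on an object; FORCE is the grip in N (left out, the last holds). Time passes only in rows, so rows that do not move let the fingers close. It gives the time, the measured TCP pose, the force, the opening and the grip force at its end, in the units of the state.
- bot.sense(): the state, without advancing time (a new reading comes with each control period).
- bot.get_image(name): name is "side" or "top"; returns the picture (384x512x3 uint8, blue, green, red); there is no depth.
- bot.camera_params(name): a dict with "fov_y" (degrees; the focal length in pixels is half the picture's height over the tangent of half this angle, whatever the lens; pixels are square), "cx", "cy" (the principal point, pixels), "camera_from_world" (4x4, takes a point from world to camera coordinates). Camera axes: x right, y down, z forward; pixel columns grow to the right and rows downward; lengths in m; the calibration is good to about 2 mm. A picture is of the moment at which its call begins. camera_params takes no time and is no camera call.
- bot.hand_in(): hands the job in; it is judged then, once.
The state is a dict: "time_s": time; "joints": joint angles; "joint_vel": joint speeds; "joint_efforts": joint torques, N m; "tcp_pos": TCP position; "tool_rot": TCP orientation; "contact_force": force on the tool from outside, world axes, zero at the start; "torque": the same for the moment, N m; "finger_gap": finger opening in m; "grip_force": force on a finger pad.
Only numpy, scipy, OpenCV 4.12 (cv2) and the standard library are available. Lean on these libraries where they do the work, as an engineer would, in place of code of your own. Each camera call takes 0.05 s, during which the arm holds its last target. There are 200 camera calls.

## Task

The lid of the teal tool case cannot shut because a flat copper bar lies under the bench block inside and sticks out of the open front. Draw the bar out from under the block without disturbing the block, which stays in its place behind the two cleats, and lay the bar flat on the green mat. Then lower the lid gently until it is fully shut, without slamming it, and leave the tub, jar and screwdriver where they are.

Things in the scene. Friction and masses are not known exactly. Their poses are not given: they have to be found in the camera images.
- case: Teal case, screwed to the bench. Origin: centre of its underside; -x points out of the open front. 160 mm deep (x -80 to +80), 170 wide (y); floor 12 thick; rear and side walls 6 thick, tops 62 high; no front wall. On the floor two fixed cleats, 14 mm high, 26 wide, 18 to 28 mm behind the front edge, 44 mm apart: the bar passes between them, the block cannot follow it.
- lid (a joint): Hinge of the case's lid, rad: 0 fully shut, grows as it opens, 1.75 is its stop; it starts near upright. Stiff hinge (friction about 0.45 N m): the 0.3 kg lid stays at any angle where it is left, and a few newtons at its free edge move it.
- lid_hinge (a point): Middle of the hinge line, which runs along the case's y on top of its rear wall, 62 mm above the bench (case x +80 mm). Turns with the lid: its -x runs along the panel to the free edge, its z is the lid's outward normal (up when shut, away from the case's front when upright).
- lid_edge (a point): Middle of the lid's free edge, on the outer face; axes as lid_hinge. The lid is a teal panel, 170 mm from hinge line to free edge, 170 wide, 8 thick (outer face 8 mm outside the hinge line along the lid's z), with a front flap 58 mm deep, 8 thick, at right angles under the free edge, which covers the case's open front when shut.
- bar_center (a point): Centre of the loose flat copper bar, 190 mm long (its x), 28 wide (y), 5 thick (z), about 0.23 kg. At the start it lies on the case's floor, its underside 12 mm above the bench, about half its length out of the front (along the case's -x to within 3 degrees; its +x end is the inner one), the inner end under the block.
- block_center (a point): Centre of the bench block, a loose dark wood block with a steel top, 70 mm deep (its x), 80 mm wide (its y), 25 mm high, about 0.45 kg. It rests on the inner end of the bar just behind the cleats, and sinks 5 mm onto the case's floor when the bar has gone.
- mat: Flat green mat fixed to the bench, 170 mm (its x) by 250 mm (its y), 4 mm thick. Origin: centre of its underside.
- tub: Bystander: open white plastic tub, 90 mm across, 85 mm high. Origin: centre of its underside.
- jar: Bystander: amber glass jar with a steel cap, 64 mm across, 90 mm high. Origin: centre of its underside.
- screwdriver: Bystander: screwdriver lying on the bench, its handle towards its -x.
There are look-alikes about, which are no part of the job. Of the things shaped like the part that bears bar_center, the copper one is meant.

How it is judged:
By the outcome, as a careful person would: the job done as asked, in the order asked, and still so for the second after the job is handed in, with the robot touching nothing.
It also fails if it takes over 64 s, if anything falls off the work surface, if the arm or the gripper's body presses on something with over 40 N, if the wrist force passes 120 N, or if a joint passes its speed limit or range.

## Working session

There is one attempt and no reset: what is moved stays moved. The work goes in short steps, Python scripts to look and compute and a shell command to move; the robot and the scene stay as the last step left them, time stands still between calls to the robot, and variables do not carry over. Pictures are saved under pics/ and viewed, at most 10 in all, crops included, and the job is handed in when it is done.

```bash
mkdir -p pics; ls; python3 - <<'E'
from station import bot
import cv2, numpy as np
for n in("side","top"):
    cv2.imwrite(f"pics/{n}0.png",bot.get_image(n)); p=bot.camera_params(n); print(n,p)
s=bot.sense(); print(s)
E
```

```text
pics
side {'fov_y': 57.76920407410391, 'cx': 253.63504024343447, 'cy': 193.75090637509024, 'camera_from_world': array([[-3.97724517e-01,  9.17504856e-01, -2.19471982e-04,
         1.90040666e-01],
       [ 6.06653859e-01,  2.62795829e-01, -7.50272916e-01,
        -2.32178990e-01],
       [-6.88321367e-01, -2.98535076e-01, -6.61128205e-01,
         1.66383486e+00],
       [ 0.00000000e+00,  0.00000000e+00,  0.00000000e+00,
         1.00000000e+00]])}
top {'fov_y': 49.12802937548704, 'cx': 262.2863626290185, 'cy': 202.97239566028384, 'camera_from_world': array([[-0.00677047, -0.99973883, -0.02182739,  0.01574233],
       [-0.98435746,  0.01050607, -0.17586928,  0.50888184],
       [ 0.17605267,  0.02029524, -0.98417151,  1.37423407],
       [ 0.        ,  0.        ,  0.        ,  1.        ]])}
{'time_s': 0.1, 'joints': array([ 1.42316322,  0.50177398, -0.42683894,  1.55134934,  0.22078234,
        1.13830626, -0.21032478]), 'joint_vel': array([-0.00098147, -0.00128523, -0.00213098, -0.0032972 ,  0.00046386,
        0.00038883, -0.00035442]), 'joint_efforts': array([-1.07397448e-02, -5.70813489e+01, -5.83844572e+00, -2.81749159e+01,
        1.05120661e-02,  5.59747728e-03,  6.82680110e-06]), 'tcp_pos': array([ 0.25930479, -0.59527679,  0.19385181]), 'tool_rot': array([ 9.78971175e-01,  2.03996674e-01, -1.35287589e-04, -8.81615775e-04]), 'contact_force': array([-0.07118614,  0.08485375,  1.33027688]), 'torque': array([-0.06635851, -0.00485934, -0.03484869]), 'grip_force': 0.0, 'finger_gap': 0.08561056168295564}
```

View pics/side0.png

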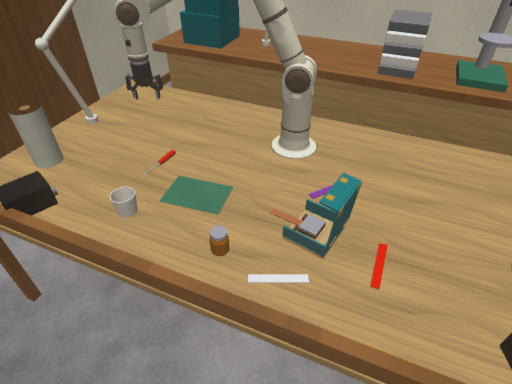

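View pics/top0.png

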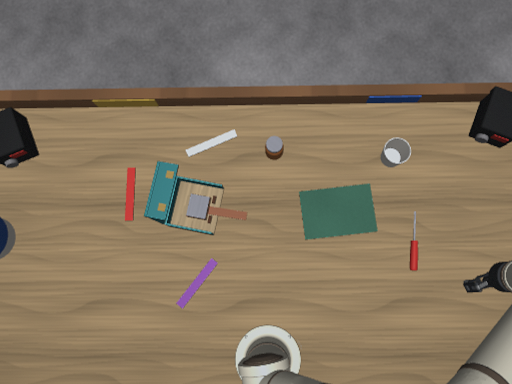

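The side view shows the case at (325,215) with the bar sticking out at (286,216) and the mat at (197,193). In the top view the case is at (195,205), the bar end at (245,215) and the mat at (338,211). The tub is at (397,152), the jar at (274,148) and the screwdriver at (414,245).
Bar-shaped things in the top view: red (130,195), white (211,143), purple (197,283) and copper-brown (228,213). The last one fits because it is copper, under the block and sticking out of the case front. I'll confirm it in a crop.

```bash
cat > h.py <<'E'
import cv2, numpy as np
from station import bot
def cam(n):
    p=bot.camera_params(n); f=192/np.tan(np.radians(p["fov_y"])/2); return p,f,np.array(p["camera_from_world"])
def ray(n,uv):
    p,f,T=cam(n); d=np.array([(uv[0]-p["cx"])/f,(uv[1]-p["cy"])/f,1]); R=T[:3,:3]
    return -R.T@T[:3,3], R.T@d
def onz(n,uv,z):
    o,d=ray(n,uv); return o+d*(z-o[2])/d[2]
def proj(n,X):
    p,f,T=cam(n); c=T[:3,:3]@X+T[:3,3]; return np.array([f*c[0]/c[2]+p["cx"],f*c[1]/c[2]+p["cy"]])
def big(m):
    cs,_=cv2.findContours(m,cv2.RETR_EXTERNAL,cv2.CHAIN_APPROX_NONE); return max(cs,key=cv2.contourArea)
E
python3 - <<'E'
from h import *
np.set_printoptions(precision=4,suppress=True)
t=cv2.imread("pics/top0.png"); s=cv2.imread("pics/side0.png")
a=cv2.resize(t[150:250,130:260],None,fx=3,fy=4.5,interpolation=cv2.INTER_CUBIC)
a=cv2.resize(t[150:245,135:255],(600,475),interpolation=cv2.INTER_CUBIC)
cv2.imwrite("pics/crop_top.png",a)
cv2.imwrite("pics/crop_side.png",cv2.resize(s[165:265,260:370],(660,600),interpolation=cv2.INTER_CUBIC))
h=cv2.cvtColor(t,cv2.COLOR_BGR2HSV)
print(h[214,235],h[212,228],h[200,225],h[211,338],h[190,160])
m=cv2.inRange(h,(70,60,30),(95,255,255)); m2=m.copy(); m2[:,:280]=0;m2[:,400:]=0
r=cv2.boxPoints(cv2.minAreaRect(big(m2))); P=np.array([onz("top",q,.004) for q in r]); print("mat",r,P,P.mean(0))
E
```

```text
[  9 122 150] [  9 124 150] [ 18  90 144] [ 78  98 104] [ 93 138 133]
mat [[298.9645 191.6898]
 [371.0234 183.4545]
 [376.4029 230.5254]
 [304.3441 238.7607]] [[ 0.555  -0.1161  0.004 ]
 [ 0.5815 -0.3677  0.004 ]
 [ 0.4165 -0.3774  0.004 ]
 [ 0.3905 -0.1308  0.004 ]] [ 0.4859 -0.248   0.004 ]
```

View pics/crop_top.png

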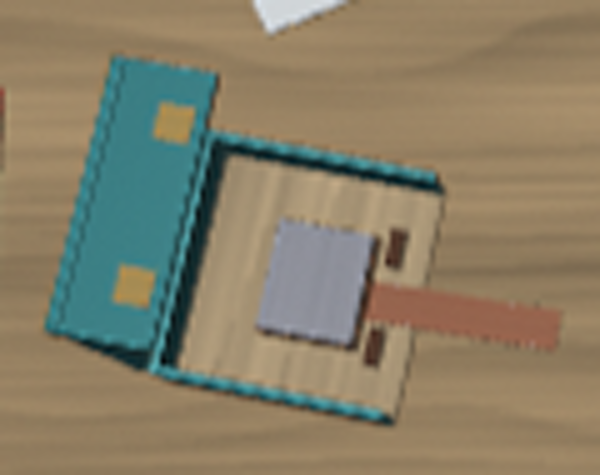

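View pics/crop_side.png

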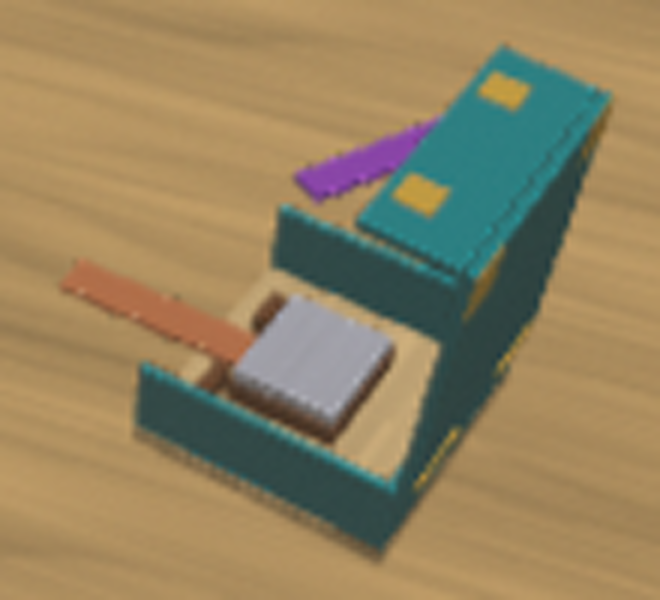

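The crops confirm it: the copper bar runs between the cleats, under the steel-topped block, and out of the open front. Its free end is at about (247,216) in the top view. Now I'll measure it.

```bash
python3 - <<'E'
from h import *
np.set_printoptions(precision=4,suppress=True)
t=cv2.imread("pics/top0.png"); h=cv2.cvtColor(t,cv2.COLOR_BGR2HSV)
m=cv2.inRange(h,(3,105,110),(12,200,220)); m2=np.zeros_like(m); m2[200:230,205:260]=m[200:230,205:260]
c=big(m2); r=cv2.boxPoints(cv2.minAreaRect(c)); P=np.array([onz("top",q,.017) for q in r]); print("bar vis",r,P)
W=np.array([onz("top",q,.017)[:2] for q in c[:,0].astype(float)]); vx=cv2.fitLine(W.astype(np.float32),cv2.DIST_L2,0,.01,.01).ravel(); d=vx[:2]*np.sign(vx[1]); print("bar dir in",d)
k=W@d; e0=k.min(); mid=W.mean(0); end=mid+d*(e0-mid@d); print("outer end",end,"centre",end+d*.095,"vis len",np.ptp(k))
f=lambda u,v:(135+u/5,150+v/5)
w=[onz("top",f(*q),.062) for q in((440,183),(392,420),(213,138),(155,370))]; print("wall tops",np.array(w))
x=(w[2]+w[3]-w[0]-w[1])[:2]; x/=np.linalg.norm(x); print("case x",x,"centre",np.mean(w,0))
b=[onz("top",f(*q),.042) for q in((282,220),(375,235),(352,345),(260,330))]; print("block",np.mean(b,0))
top=[ (110,57),(217,73),(47,330),(153,347)]; print("lid flap px", [f(*q) for q in top])
# lid: side-view triangulation of two free-edge corners: top crop px /6 + (260,165)
g=lambda u,v:(260+u/6,165+v/6)
for tp,sd in(((110,57),(608,97)),((47,330),(505,47))):pass
def tri(a,b):
    o1,d1=ray("top",a);o2,d2=ray("side",b); k=np.linalg.lstsq(np.c_[d1,-d2],o2-o1,rcond=None)[0]; return (o1+d1*k[0]+o2+d2*k[1])/2, np.linalg.norm(o1+d1*k[0]-o2-d2*k[1])
for a,b in(((217,73),(465,275)),((153,347),(360,220)),((110,57),(608,97)),((47,330),(503,47))): print(tri(f(*a),g(*b)))
E
```

```text
bar vis [[207.7405 213.6432]
 [208.9811 205.7865]
 [246.827  211.7622]
 [245.5865 219.6189]] [[0.4788 0.1999 0.017 ]
 [0.5062 0.1961 0.017 ]
 [0.4839 0.0653 0.017 ]
 [0.4567 0.0695 0.017 ]]
bar dir in [0.1669 0.986 ]
outer end [0.47   0.0674] centre [0.4858 0.1611] vis len 0.13230540041025105
wall tops [[0.5635 0.143  0.062 ]
 [0.4036 0.1732 0.062 ]
 [0.5965 0.2976 0.062 ]
 [0.4384 0.3318 0.062 ]]
case x [0.2116 0.9774] centre [0.5005 0.2364 0.062 ]
block [0.4999 0.2281 0.042 ]
lid flap px [(157.0, 161.4), (178.4, 164.6), (144.4, 216.0), (165.6, 219.4)]
(array([0.5965, 0.2907, 0.2077]), np.float64(0.05547644454425795))
(array([0.4561, 0.2794, 0.1259]), np.float64(0.0776406665429485))
(array([0.577 , 0.3303, 0.3175]), np.float64(0.06299417963349312))
(array([0.443 , 0.3219, 0.2531]), np.float64(0.04915762230697655))
```

```bash
python3 - <<'E'
from h import *
np.set_printoptions(precision=4,suppress=True)
f=lambda u,v:(135+u/5,150+v/5)
g=lambda u,v:(260+u/6,165+v/6)
def tri(a,b):
    o1,d1=ray("top",a);o2,d2=ray("side",b); k=np.linalg.lstsq(np.c_[d1,-d2],o2-o1,rcond=None)[0]; return (o1+d1*k[0]+o2+d2*k[1])/2, np.linalg.norm(o1+d1*k[0]-o2-d2*k[1])
for a,b in(((110,57),(465,275)),((217,73),(360,220)),((47,330),(608,97)),((153,347),(505,47))): print(tri(f(*a),g(*b)))
E
```

```text
(array([0.607 , 0.321 , 0.2285]), np.float64(0.004486825248549045))
(array([0.5944, 0.2604, 0.2312]), np.float64(0.005484604346356571))
(array([0.4414, 0.356 , 0.2253]), np.float64(0.0015505412317814793))
(array([0.4292, 0.2945, 0.2308]), np.float64(0.007602819975720828))
```

```bash
python3 -m inch '[{"rz":-0.1655,"ty":1.6},{"rz":-0.1655},{"rz":-0.1655},{"rz":-0.1655},{"rz":-0.1655},{"rz":-0.1655},{},{}]' && python3 -m inch '[{"tx":5},{"tx":6,"ty":0.8},{"tx":6,"ty":0.8},{"tx":6,"ty":0.8},{"tx":6,"ty":0.8},{"tx":6,"ty":0.8},{"tx":6,"ty":0.8},{"tx":6,"ty":0.8},{"tx":6,"ty":0.8},{"tx":5},{},{}]'
```

```text
invalid input at $[0]: expected keys tx, ty, tz, rx, ry, rz, hand
```

```bash
python3 -m inch '[{"tx":0,"ty":0,"tz":0,"rx":0,"ry":0,"rz":-0.165,"hand":1},{"tx":0,"ty":0,"tz":0,"rx":0,"ry":0,"rz":-0.165,"hand":1},{"tx":0,"ty":0,"tz":0,"rx":0,"ry":0,"rz":-0.165,"hand":1},{"tx":0,"ty":0,"tz":0,"rx":0,"ry":0,"rz":-0.165,"hand":1},{"tx":0,"ty":0,"tz":0,"rx":0,"ry":0,"rz":-0.165,"hand":1},{"tx":0,"ty":0,"tz":0,"rx":0,"ry":0,"rz":-0.165,"hand":1},{"tx":5,"ty":2,"tz":0,"rx":0,"ry":0,"rz":0,"hand":1},{"tx":6,"ty":1,"tz":0,"rx":0,"ry":0,"rz":0,"hand":1},{"tx":6,"ty":1,"tz":0,"rx":0,"ry":0,"rz":0,"hand":1},{"tx":6,"ty":1,"tz":0,"rx":0,"ry":0,"rz":0,"hand":1},{"tx":6,"ty":1,"tz":0,"rx":0,"ry":0,"rz":0,"hand":1},{"tx":6,"ty":1,"tz":0,"rx":0,"ry":0,"rz":0,"hand":1}]'
```

```text
time_s: 1.6
tcp_pos: [0.3879, -0.2609, 0.1947]
tool_rot: [0.765, 0.644, -0.0, 0.0]
contact_force: [0.5, -0.5, 0.9]
finger_gap: 0.0855
grip_force: 0.0
```

```bash
python3 -m inch '[{"tx":5.5,"ty":0.5,"tz":0,"rx":0,"ry":0,"rz":0,"hand":1},{"tx":5.5,"ty":0.5,"tz":0,"rx":0,"ry":0,"rz":0,"hand":1},{"tx":5.5,"ty":0.5,"tz":0,"rx":0,"ry":0,"rz":0,"hand":1},{"tx":5.5,"ty":0.5,"tz":1,"rx":0,"ry":0,"rz":0,"hand":1},{"tx":5.5,"ty":0.5,"tz":3,"rx":0,"ry":0,"rz":0,"hand":1},{"tx":5.5,"ty":0,"tz":4,"rx":0,"ry":0,"rz":0,"hand":1},{"tx":4,"ty":0,"tz":4,"rx":0,"ry":0,"rz":0,"hand":1},{"tx":0,"ty":0,"tz":0,"rx":0,"ry":0,"rz":0,"hand":1},{"tx":0,"ty":0,"tz":0,"rx":0,"ry":0,"rz":0,"hand":1}]'
```

```text
time_s: 2.72
tcp_pos: [0.4739, 0.0928, 0.0781]
tool_rot: [0.764, 0.645, -0.0, -0.0]
contact_force: [0.8, -0.1, -0.2]
finger_gap: 0.0853
grip_force: 0.0
```

```bash
python3 -m inch '[{"tx":1.9,"ty":0,"tz":2,"rx":0,"ry":0,"rz":0,"hand":1},{"tx":0,"ty":0,"tz":2.5,"rx":0,"ry":0,"rz":0,"hand":1},{"tx":0,"ty":0,"tz":1.5,"rx":0,"ry":0,"rz":0,"hand":1},{"tx":0,"ty":0,"tz":0.5,"rx":0,"ry":0,"rz":0,"hand":0},{"tx":0,"ty":0,"tz":0,"rx":0,"ry":0,"rz":0,"hand":0},{"tx":0,"ty":0,"tz":0,"rx":0,"ry":0,"rz":0,"hand":0},{"tx":0,"ty":0,"tz":0,"rx":0,"ry":0,"rz":0,"hand":0}]' 60
python3 - <<'E'
from h import *
t=bot.get_image("side"); cv2.imwrite("pics/g1.png",cv2.resize(t[140:260,235:375],(700,600),interpolation=cv2.INTER_CUBIC))
E
```

```text
time_s: 3.6
tcp_pos: [0.4779, 0.1117, 0.0138]
tool_rot: [0.765, 0.644, 0.0, 0.0]
contact_force: [0.3, 0.1, -0.5]
finger_gap: 0.0425
grip_force: 0.0
```

View pics/g1.png

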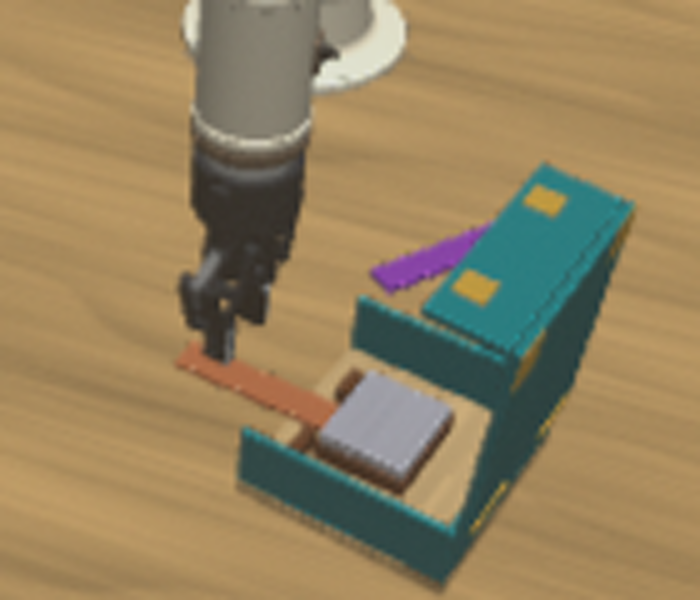

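The fingers straddle the bar at about (220,350) in the crop. I'll go down slightly and grip.

```bash
python3 -m inch '[{"tx":0,"ty":0,"tz":0.3,"rx":0,"ry":0,"rz":0,"hand":-0.2},{"tx":0,"ty":0,"tz":0,"rx":0,"ry":0,"rz":0,"hand":-0.6},{"tx":0,"ty":0,"tz":0,"rx":0,"ry":0,"rz":0,"hand":-0.6},{"tx":0,"ty":0,"tz":0,"rx":0,"ry":0,"rz":0,"hand":-0.6},{"tx":0,"ty":0,"tz":0,"rx":0,"ry":0,"rz":0,"hand":-0.6}]' 80
```

```text
time_s: 4.28
tcp_pos: [0.4774, 0.1117, 0.0102]
tool_rot: [0.765, 0.645, 0.0, 0.0]
contact_force: [-0.7, -0.1, 0.4]
finger_gap: 0.0171
grip_force: 0.0
```

```bash
python3 -m inch '[{"tx":0,"ty":0,"tz":-0.5,"rx":0,"ry":0,"rz":0,"hand":0.1},{"tx":0,"ty":0,"tz":0,"rx":0,"ry":0,"rz":0,"hand":0.1},{"tx":0,"ty":0,"tz":0.6,"rx":0,"ry":0,"rz":0,"hand":0.1},{"tx":0,"ty":0,"tz":0.5,"rx":0,"ry":0,"rz":0,"hand":0.1},{"tx":0,"ty":0,"tz":0,"rx":0,"ry":0,"rz":0,"hand":-0.2},{"tx":0,"ty":0,"tz":0,"rx":0,"ry":0,"rz":0,"hand":-0.5},{"tx":0,"ty":0,"tz":0,"rx":0,"ry":0,"rz":0,"hand":-0.5},{"tx":0,"ty":0,"tz":0,"rx":0,"ry":0,"rz":0,"hand":-0.5}]' 80
python3 - <<'E'
from h import *
t=bot.get_image("side"); cv2.imwrite("pics/g2.png",cv2.resize(t[180:240,260:340],(800,600),interpolation=cv2.INTER_CUBIC))
E
```

```text
time_s: 5.28
tcp_pos: [0.4775, 0.1117, 0.0043]
tool_rot: [0.765, 0.645, 0.0, 0.0]
contact_force: [0.2, 0.5, 0.4]
finger_gap: 0.0211
grip_force: 0.0
```

View pics/g2.png

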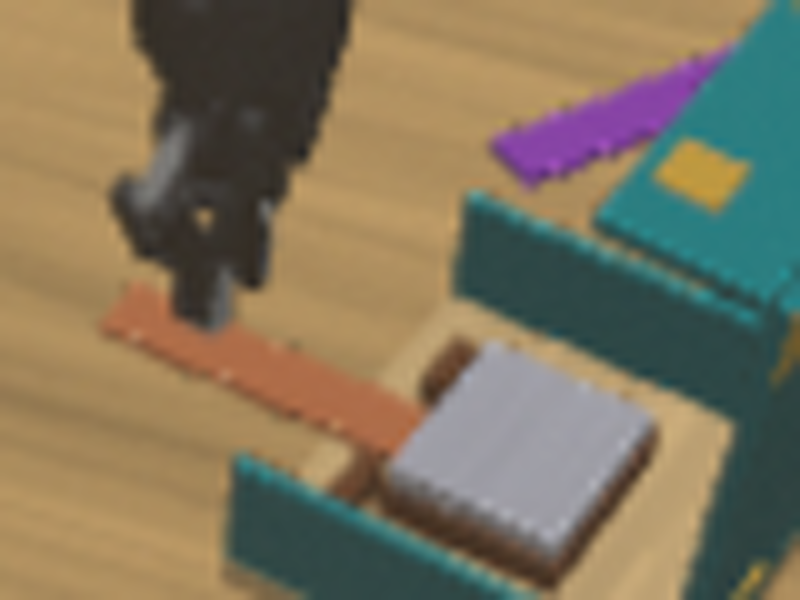

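The near fingertip at (205,325) seems to sit over the bar's top rather than beside it. I'll check its height.

```bash
python3 - <<'E'
from h import *
np.set_printoptions(precision=2,suppress=True)
for z in(.0,.01,.02,.03):
  c=lambda P:(proj("side",np.array(P))-[260,180])*10
  print(z,"finger inner corner(+y):",c([.4775+.0104+.0018,.110+.011,z]),"(-y)",c([.4775+.0104-.0018,.110-.011,z]))
print("bar outer end mid at .017",c([.470,.0674,.017]))
s=cv2.imread("pics/side0.png");h=cv2.cvtColor(s,cv2.COLOR_BGR2HSV); print(h[216,286])
E
```

```text
0.0 finger inner corner(+y): [222.98 398.26] (-y) [170.76 375.12]
0.01 finger inner corner(+y): [224.45 379.27] (-y) [171.96 356.14]
0.02 finger inner corner(+y): [225.93 360.08] (-y) [173.16 336.96]
0.03 finger inner corner(+y): [227.43 340.69] (-y) [174.38 317.59]
bar outer end mid at .017 [109.03 291.47]
[ 10 149 176]
```

```bash
python3 -m inch '[{"tx":0,"ty":0,"tz":0,"rx":0,"ry":0,"rz":0,"hand":0},{"tx":0,"ty":0,"tz":0,"rx":0,"ry":0,"rz":0,"hand":0},{"tx":0,"ty":0,"tz":0.5,"rx":0,"ry":0,"rz":0,"hand":0},{"tx":0,"ty":0,"tz":0.5,"rx":0,"ry":0,"rz":0,"hand":0},{"tx":0,"ty":0,"tz":0,"rx":0,"ry":0,"rz":0,"hand":-0.2},{"tx":0,"ty":0,"tz":0,"rx":0,"ry":0,"rz":0,"hand":-0.5},{"tx":0,"ty":0,"tz":0,"rx":0,"ry":0,"rz":0,"hand":-0.5},{"tx":0,"ty":0,"tz":0,"rx":0,"ry":0,"rz":0,"hand":-0.5}]' 80
```

```text
time_s: 6.32
tcp_pos: [0.4775, 0.1117, -0.0057]
tool_rot: [0.765, 0.645, 0.0, 0.0]
contact_force: [0.1, 0.4, -0.1]
finger_gap: 0.0212
grip_force: 0.0
```

View picture.

```bash
python3 - <<'E'
from h import *
s=bot.get_image("side"); t=bot.get_image("top")
cv2.imwrite("pics/g3.png",np.hstack([cv2.resize(s[190:230,262:302],(400,400),interpolation=cv2.INTER_CUBIC),cv2.resize(t[190:230,215:255],(400,400),interpolation=cv2.INTER_CUBIC)]))
print(bot.sense()["finger_gap"],bot.sense()["tcp_pos"])
E
```

```text
0.021599936778818996 [ 0.47745742  0.11168185 -0.00569953]
```

View pics/g3.png

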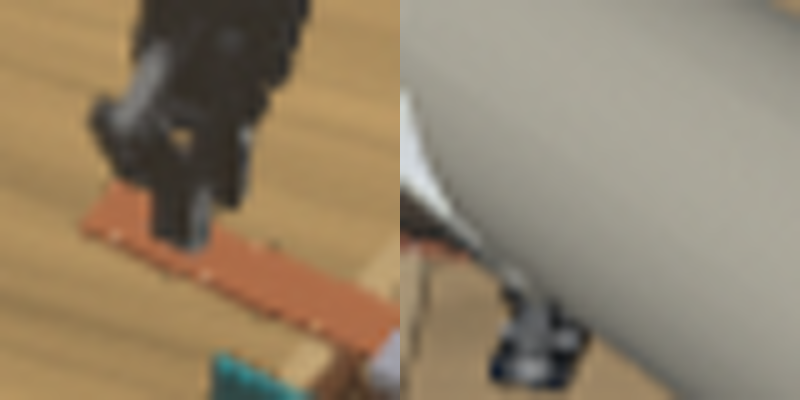

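The near fingertip (180,247 in the left half) is still just above the bar's top face, so I'll go lower with the fingers open.

```bash
python3 -m inch '[{"tx":0,"ty":0,"tz":0,"rx":0,"ry":0,"rz":0,"hand":0},{"tx":0,"ty":0,"tz":0,"rx":0,"ry":0,"rz":0,"hand":0},{"tx":0,"ty":0,"tz":0.4,"rx":0,"ry":0,"rz":0,"hand":0},{"tx":0,"ty":0,"tz":0.4,"rx":0,"ry":0,"rz":0,"hand":0},{"tx":0,"ty":0,"tz":0,"rx":0,"ry":0,"rz":0,"hand":-0.2},{"tx":0,"ty":0,"tz":0,"rx":0,"ry":0,"rz":0,"hand":-0.5},{"tx":0,"ty":0,"tz":0,"rx":0,"ry":0,"rz":0,"hand":-0.5},{"tx":0,"ty":0,"tz":0,"rx":0,"ry":0,"rz":0,"hand":-0.5}]' 80
```

```text
time_s: 7.42
tcp_pos: [0.4775, 0.1117, -0.0137]
tool_rot: [0.765, 0.645, 0.0, 0.0]
contact_force: [-0.3, -0.2, 0.7]
finger_gap: 0.0212
grip_force: 0.0
```

```bash
python3 - <<'E'
from h import *
np.set_printoptions(precision=1,suppress=True)
s=bot.get_image("side"); h=cv2.cvtColor(s,cv2.COLOR_BGR2HSV)
for v in range(204,226): print(v,"".join('#' if h[v,u,2]<95 else 'B' if h[v,u,0]<14 and h[v,u,1]>125 else '.' for u in range(264,305)))
p=bot.sense()["tcp_pos"]; print(p)
d=np.array([.170,.985,0]);y=np.array([.985,-.170,0])
for z in(0,.01,.02): print(z,[proj("side",np.array([p[0],p[1],z])+y*.0106+d*e) for e in(-.011,.011)])
o=np.array([.470,.0674,0])
for z in(.007,.012,.017): print("bar",z,[proj("side",o+[0,0,z]+y*e+d*k) for k in(0,.09) for e in(-.014,.014)])
E
```

```text
204 .......###.####.######...................
205 ........#######..#####...................
206 ........########.######..................
207 .........##############..................
208 .........#############...................
209 .........B############...................
210 ........BBBB##########...................
211 .......BBBBBB#####.###...................
212 ......BBBBBBB######B.....................
213 .......BB.BBB######BBB...................
214 .........BBBB####.#BBBBB.................
215 ...........BBB###..BBBBBBBB..............
216 .............BBB...BBBBBBBBBB...........B
217 ...................BBBBBBBBBBBB........BB
218 ..................BBBBBBBBBBBBBBBB.....##
219 ....................BBBBBBBBBBBBBBB...##.
220 ......................BBBBBBBBBBBBBBBB...
221 ........................BBBBBBBBBBBBBB...
222 ...........................BBBBBBBBBBB...
223 ..............................BBBBBBB....
224 ...............................BBBBB.....
225 ................................BBB......
[ 0.5  0.1 -0. ]
0 [array([277.1, 217.5]), array([282.2, 219.8])]
0.01 [array([277.2, 215.6]), array([282.4, 217.9])]
0.02 [array([277.3, 213.7]), array([282.5, 216. ])]
bar 0.007 [array([272.7, 208.9]), array([268.9, 213.2]), array([293.6, 218.1]), array([290. , 222.7])]
bar 0.012 [array([272.8, 208. ]), array([268.9, 212.3]), array([293.7, 217.2]), array([290.1, 221.8])]
bar 0.017 [array([272.8, 207. ]), array([269. , 211.3]), array([293.8, 216.2]), array([290.1, 220.8])]
```

```bash
python3 -m inch '[{"tx":0,"ty":0,"tz":0,"rx":0,"ry":0,"rz":0,"hand":0},{"tx":0,"ty":0,"tz":0,"rx":0,"ry":0,"rz":0,"hand":0},{"tx":0,"ty":0,"tz":0.5,"rx":0,"ry":0,"rz":0,"hand":0},{"tx":0,"ty":0,"tz":0,"rx":0,"ry":0,"rz":0,"hand":-0.2},{"tx":0,"ty":0,"tz":0,"rx":0,"ry":0,"rz":0,"hand":-0.5},{"tx":0,"ty":0,"tz":0,"rx":0,"ry":0,"rz":0,"hand":-0.5},{"tx":0,"ty":0,"tz":0,"rx":0,"ry":0,"rz":0,"hand":-0.5}]' 80
```

```text
time_s: 8.35
tcp_pos: [0.4775, 0.1117, -0.0187]
tool_rot: [0.765, 0.645, 0.0, 0.0]
contact_force: [0.0, -0.1, 0.1]
finger_gap: 0.0214
grip_force: 0.0
```

```bash
python3 -m inch '[{"tx":0,"ty":0,"tz":0,"rx":0,"ry":0,"rz":0,"hand":0},{"tx":0,"ty":0,"tz":0,"rx":0,"ry":0,"rz":0,"hand":0},{"tx":0,"ty":0,"tz":0.4,"rx":0,"ry":0,"rz":0,"hand":0},{"tx":0,"ty":0,"tz":0,"rx":0,"ry":0,"rz":0,"hand":-0.2},{"tx":0,"ty":0,"tz":0,"rx":0,"ry":0,"rz":0,"hand":-0.5},{"tx":0,"ty":0,"tz":0,"rx":0,"ry":0,"rz":0,"hand":-0.5},{"tx":0,"ty":0,"tz":0,"rx":0,"ry":0,"rz":0,"hand":-0.5}]' 80
python3 - <<'E'
from h import *
s=bot.get_image("side"); h=cv2.cvtColor(s,cv2.COLOR_BGR2HSV)
for v in range(204,226): print(v,"".join('#' if h[v,u,2]<95 else 'B' if h[v,u,0]<14 and h[v,u,1]>125 else '.' for u in range(264,305)))
E
```

```text
time_s: 9.22
tcp_pos: [0.4773, 0.1116, -0.0226]
tool_rot: [0.765, 0.645, -0.0, 0.0]
contact_force: [-2.2, -1.3, 4.5]
finger_gap: 0.0243
grip_force: 78.4
204 .......##...############.................
205 .......##...############.................
206 .......###############...................
207 ........#######..######..................
208 ........###############..................
209 .........##############..................
210 ........B#############...................
211 .......BBB############...................
212 ......BBBBBB##########...................
213 ......BBBBBBB####..BB....................
214 .........BBB.####..BBBBB.................
215 ...........B.####..BBBBBBBB..............
216 .............####..BBBBBBBBBB...........B
217 ..............###..BBBBBBBBBBBB........BB
218 ..................BBBBBBBBBBBBBBBB.....##
219 ....................BBBBBBBBBBBBBBB...##.
220 ......................BBBBBBBBBBBBBBBB...
221 ........................BBBBBBBBBBBBBB...
222 ...........................BBBBBBBBBBB...
223 .............................BBBBBBBB....
224 ...............................BBBBB.....
225 ................................BBB......
```

It has a grip of 78 N, but only by the tips. I'll regrip 4 mm lower for a full hold.

```bash
python3 -m inch '[{"tx":0,"ty":0,"tz":0,"rx":0,"ry":0,"rz":0,"hand":0},{"tx":0,"ty":0,"tz":0,"rx":0,"ry":0,"rz":0,"hand":0},{"tx":0,"ty":0,"tz":0.4,"rx":0,"ry":0,"rz":0,"hand":0},{"tx":0,"ty":0,"tz":0,"rx":0,"ry":0,"rz":0,"hand":-0.2},{"tx":0,"ty":0,"tz":0,"rx":0,"ry":0,"rz":0,"hand":-0.5},{"tx":0,"ty":0,"tz":0,"rx":0,"ry":0,"rz":0,"hand":-0.5},{"tx":0,"ty":0,"tz":0,"rx":0,"ry":0,"rz":0,"hand":-0.5}]' 80
```

```text
time_s: 10.15
tcp_pos: [0.4773, 0.1116, -0.0267]
tool_rot: [0.765, 0.645, -0.0, 0.0]
contact_force: [-1.0, -0.8, 4.2]
finger_gap: 0.025
grip_force: 78.5
```

```bash
python3 -m inch '[{"tx":-0.3,"ty":0,"tz":0,"rx":0,"ry":0,"rz":0,"hand":-0.5},{"tx":-0.6,"ty":0,"tz":0,"rx":0,"ry":0,"rz":0,"hand":-0.5},{"tx":-0.8,"ty":0,"tz":0,"rx":0,"ry":0,"rz":0,"hand":-0.5},{"tx":-0.8,"ty":0,"tz":0,"rx":0,"ry":0,"rz":0,"hand":-0.5},{"tx":-0.5,"ty":0,"tz":0,"rx":0,"ry":0,"rz":0,"hand":-0.5},{"tx":0,"ty":0,"tz":0,"rx":0,"ry":0,"rz":0,"hand":-0.5}]'
python3 - <<'E'
from h import *
s=bot.get_image("side"); cv2.imwrite("pics/g4.png",cv2.resize(s[170:260,250:360],(733,600),interpolation=cv2.INTER_CUBIC))
E
```

```text
time_s: 10.9
tcp_pos: [0.4731, 0.084, -0.0266]
tool_rot: [0.764, 0.645, 0.002, -0.001]
contact_force: [1.1, 6.5, -1.0]
finger_gap: 0.0248
grip_force: 79.1
```

View pics/g4.png

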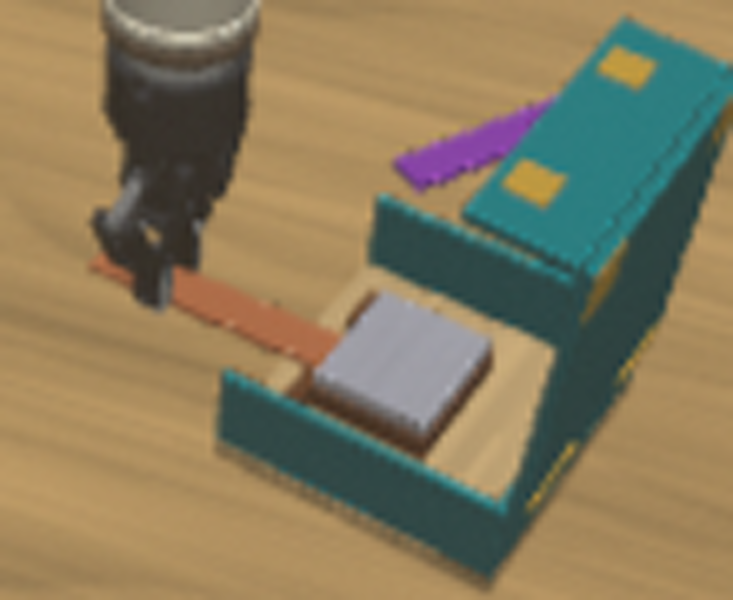

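The bar is following the gripper: its outer end is now at (90,262) in the crop. The block rests against the cleats at (400,360). I'll keep pulling level.

```bash
python3 -m inch '[{"tx":-0.5,"ty":0,"tz":0,"rx":0,"ry":0,"rz":0,"hand":-0.5},{"tx":-0.8,"ty":0,"tz":0,"rx":0,"ry":0,"rz":0,"hand":-0.5},{"tx":-0.8,"ty":0,"tz":0,"rx":0,"ry":0,"rz":0,"hand":-0.5},{"tx":-0.8,"ty":0,"tz":0,"rx":0,"ry":0,"rz":0,"hand":-0.5},{"tx":-0.8,"ty":0,"tz":0,"rx":0,"ry":0,"rz":0,"hand":-0.5},{"tx":-0.8,"ty":0,"tz":0,"rx":0,"ry":0,"rz":0,"hand":-0.5},{"tx":-0.8,"ty":0,"tz":0,"rx":0,"ry":0,"rz":0,"hand":-0.5},{"tx":-0.8,"ty":0,"tz":0,"rx":0,"ry":0,"rz":0,"hand":-0.5},{"tx":-0.8,"ty":0,"tz":0,"rx":0,"ry":0,"rz":0,"hand":-0.5},{"tx":-0.8,"ty":0,"tz":0,"rx":0,"ry":0,"rz":0,"hand":-0.5},{"tx":-0.8,"ty":0,"tz":0,"rx":0,"ry":0,"rz":0,"hand":-0.5},{"tx":0,"ty":0,"tz":0,"rx":0,"ry":0,"rz":0,"hand":-0.5}]'
python3 - <<'E'
from h import *
s=bot.get_image("side"); h=cv2.cvtColor(s,cv2.COLOR_BGR2HSV)
for v in range(196,226): print(v,"".join('#' if h[v,u,2]<95 else 'B' if h[v,u,0]<14 and h[v,u,1]>125 else 'o' if h[v,u,1]<60 else '.' for u in range(240,335)))
E
```

```text
time_s: 12.45
tcp_pos: [0.4577, -0.0026, -0.0269]
tool_rot: [0.765, 0.644, -0.0, 0.0]
contact_force: [-0.1, 0.3, -3.3]
finger_gap: 0.0248
grip_force: 79.0
196 ....########..######...............................................................o...........
197 .....###############...........................................................................
198 .....###############...........................................................................
199 ......##############................................................o..........................
200 .....BB#############..............................................o...o.....................o..
201 .....BBBB#######BB##..............................................o###..o......o...............
202 ......BBBB######BBBBB.............................................#####....o...o#..............
203 ........BB######BBBBBB............................................########...o..###............
204 ..........######BBBBBBBBB.........................................###########...o.###..........
205 ..........######BBBBBBBBBBB..............
[... 1354 characters left out ...]

219 ...........................................BBBBB...............oooooooooooooooo.........o######
220 ..............................................BB..............ooooooooooooooooooo.........o####
221 .............................................................oooooooooooooooooooooo.........###
222 .............................................................oooooooooooooooooooooo..........o#
223 ............................................................ooooooooooooooooooooooo..........o#
224 ...........................................................oooooooooooooooooooooooo..........##
225 ............................................o.............oooooooooooooooooooooooo...........##
```

The bar is clear of the case. Now I'll lift it and carry it to the mat.

```bash
python3 -m inch '[{"tx":-1,"ty":0,"tz":-1.5,"rx":0,"ry":0,"rz":0,"hand":-0.5},{"tx":-2,"ty":0,"tz":-1.5,"rx":0,"ry":0,"rz":0,"hand":-0.5},{"tx":-3.5,"ty":1,"tz":-1,"rx":0,"ry":0,"rz":0,"hand":-0.5},{"tx":-4,"ty":1,"tz":0,"rx":0,"ry":0,"rz":0,"hand":-0.5},{"tx":-4,"ty":1,"tz":0,"rx":0,"ry":0,"rz":0,"hand":-0.5},{"tx":-4,"ty":1,"tz":0,"rx":0,"ry":0,"rz":0,"hand":-0.5},{"tx":-4,"ty":1,"tz":0,"rx":0,"ry":0,"rz":0,"hand":-0.5},{"tx":-3.5,"ty":1,"tz":0,"rx":0,"ry":0,"rz":0,"hand":-0.5},{"tx":-2,"ty":1,"tz":1,"rx":0,"ry":0,"rz":0,"hand":-0.5},{"tx":-0.7,"ty":0,"tz":1.5,"rx":0,"ry":0,"rz":0,"hand":-0.5},{"tx":0,"ty":0,"tz":1.3,"rx":0,"ry":0,"rz":0,"hand":-0.5},{"tx":0,"ty":0,"tz":0.4,"rx":0,"ry":0,"rz":0,"hand":-0.5}]'
python3 -m inch '[{"tx":0,"ty":0,"tz":0.3,"rx":0,"ry":0,"rz":0,"hand":-0.5},{"tx":0,"ty":0,"tz":0.2,"rx":0,"ry":0,"rz":0,"hand":-0.5}]'
```

```text
time_s: 14.0
tcp_pos: [0.4774, -0.2939, -0.0302]
tool_rot: [0.764, 0.645, -0.0, -0.002]
contact_force: [-0.5, 0.9, -2.9]
finger_gap: 0.0254
grip_force: 79.1
time_s: 14.25
tcp_pos: [0.4787, -0.295, -0.0324]
tool_rot: [0.764, 0.645, -0.0, -0.0]
contact_force: [-8.5, 5.1, 23.7]
finger_gap: 0.0247
grip_force: 94.0
```

```bash
python3 -m inch '[{"tx":0,"ty":0,"tz":-0.2,"rx":0,"ry":0,"rz":0,"hand":-0.5},{"tx":0,"ty":0,"tz":0,"rx":0,"ry":0,"rz":0,"hand":-0.2},{"tx":0,"ty":0,"tz":0,"rx":0,"ry":0,"rz":0,"hand":0.1},{"tx":0,"ty":0,"tz":0,"rx":0,"ry":0,"rz":0,"hand":0.2},{"tx":0,"ty":0,"tz":-1,"rx":0,"ry":0,"rz":0,"hand":0.2},{"tx":0,"ty":0,"tz":-3,"rx":0,"ry":0,"rz":0,"hand":0.2},{"tx":0,"ty":0,"tz":-5,"rx":0,"ry":0,"rz":0,"hand":0},{"tx":0,"ty":0,"tz":-6,"rx":0,"ry":0,"rz":0,"hand":-0.5},{"tx":0,"ty":0,"tz":-6,"rx":0,"ry":0,"rz":0,"hand":-1},{"tx":0,"ty":0,"tz":-6,"rx":0,"ry":0,"rz":0,"hand":-1},{"tx":0,"ty":0,"tz":-6,"rx":0,"ry":0,"rz":0,"hand":-1},{"tx":0,"ty":0,"tz":0,"rx":0,"ry":0,"rz":0,"hand":-1}]'
python3 - <<'E'
from h import *
s=bot.get_image("side"); cv2.imwrite("pics/g5.png",cv2.resize(s[140:260,150:370],(800,436),interpolation=cv2.INTER_CUBIC))
E
```

```text
time_s: 15.75
tcp_pos: [0.4816, -0.2969, 0.3042]
tool_rot: [0.764, 0.645, 0.001, 0.005]
contact_force: [-0.1, -0.8, -0.4]
finger_gap: 0.0002
grip_force: 0.0
```

View pics/g5.png

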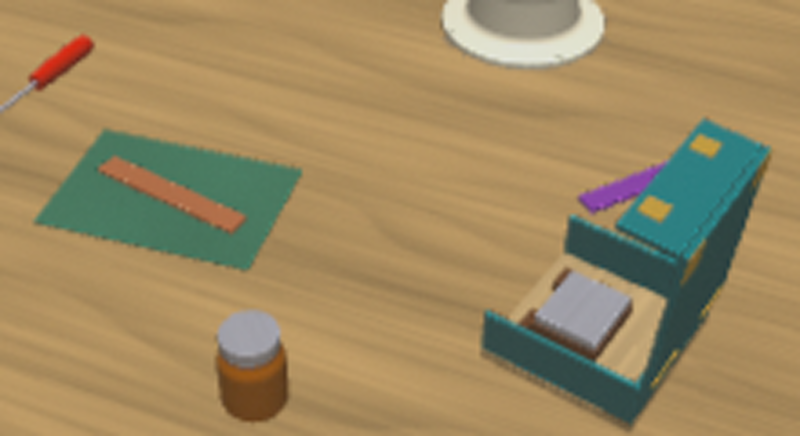

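The bar lies flat on the mat, from (110,165) to (240,220) in the crop. The block is still behind the cleats at (583,310), and the jar and screwdriver are untouched. Next I'll measure the real height of the shut fingertips and work out the lid arc.

```bash
python3 - <<'E'
from h import *
np.set_printoptions(precision=3,suppress=True)
s=bot.get_image("side"); p=bot.sense()["tcp_pos"]; print(p)
h=cv2.cvtColor(s,cv2.COLOR_BGR2HSV)
for z in(p[2],p[2]+.02,p[2]+.04): print(z,proj("side",np.array([p[0],p[1],z])))
u0,v0=proj("side",p).astype(int)
for v in range(v0-26,v0+8): print(v,"".join('#' if h[v,u,2]<95 else '.' for u in range(u0-20,u0+20)))
print("cols from",u0-20)
# lid arc: tip-centre positions relative to present, in tool axes (cm)
H=np.array([.5174,.3146,.062]);u=np.array([.2116,.9774,0]);u/=np.linalg.norm(u);Z=np.array([0,0,1.])
R=.15
for th in(1.66,1.5,1.35,1.2,1.05,.9,.75,.6,.45,.3,.2,.1,.05,0):
    C=H+R*(-u*np.cos(th)+Z*np.sin(th))+.008*(u*np.sin(th)+Z*np.cos(th))+.011*u
    q=C-H; print(th,C,"u,z:",q@u,C[2])
E
```

```text
[ 0.478 -0.296  0.299]
0.29904415991547695 [176.301 124.391]
0.31904415991547697 [175.456 119.326]
0.33904415991547693 [174.593 114.149]
98 ##########################..............
99 .#########################..............
100 ..########################..............
101 ...######################...............
102 ....###################.................
103 .....#################..................
104 .......###############..................
105 ........###########.....................
106 ...........#######.#.#..................
107 .............#####.#.#..................
108 .............#####.###..................
109 ..............####.###..................
110 ..............####..##..................
111 ..............####..##..................
112 ..............#####.##..................
113 ..............#####.#...................
114 ...............####.##..................
115 ................###.#...................
116 ........................................
117 ........................................
118 ........................................
119 ................
[... 829 characters left out ...]
5048376321 0.2047047249308973
1.05 [0.505 0.259 0.196] u,z: -0.05669627137900691 0.19609405222223636
0.9 [0.501 0.24  0.184] u,z: -0.0759748799635798 0.18447191619028783
0.75 [0.498 0.223 0.17 ] u,z: -0.09330022025088647 0.1700993249544907
0.6 [0.494 0.209 0.153] u,z: -0.10828320244929146 0.15329905592853274
0.45 [0.492 0.197 0.134] u,z: -0.12058734108001168 0.13444840693550594
0.3 [0.49  0.188 0.114] u,z: -0.12993631171555017 0.11397072291220578
0.2 [0.489 0.183 0.1  ] u,z: -0.13442063202982577 0.09964093224198911
0.1 [0.488 0.18  0.085] u,z: -0.13745195745852926 0.08493504581924843
0.05 [0.488 0.179 0.077] u,z: -0.13841270570507955 0.07748687747376147
0 [0.488 0.179 0.07 ] u,z: -0.139 0.07
```

```bash
python3 -m inch '[{"tx":4,"ty":-0.5,"tz":0,"rx":0,"ry":0,"rz":0,"hand":-1},{"tx":5.8,"ty":-0.5,"tz":0,"rx":0,"ry":0,"rz":0,"hand":-1},{"tx":5.8,"ty":-0.5,"tz":0,"rx":0,"ry":0,"rz":0,"hand":-1},{"tx":5.8,"ty":-0.5,"tz":0,"rx":0,"ry":0,"rz":0,"hand":-1},{"tx":5.8,"ty":-0.5,"tz":0,"rx":0,"ry":0,"rz":0,"hand":-1},{"tx":5.8,"ty":-0.5,"tz":0,"rx":0,"ry":0,"rz":0,"hand":-1},{"tx":5.8,"ty":-0.5,"tz":0,"rx":0,"ry":0,"rz":0,"hand":-1},{"tx":5.8,"ty":-0.5,"tz":0,"rx":0,"ry":0,"rz":0,"hand":-1},{"tx":5.8,"ty":-0.5,"tz":0,"rx":0,"ry":0,"rz":0,"hand":-1},{"tx":5.8,"ty":-0.5,"tz":0,"rx":0,"ry":0,"rz":0,"hand":-1},{"tx":5.8,"ty":-0.5,"tz":0,"rx":0,"ry":0,"rz":0,"hand":-1},{"tx":5.8,"ty":-0.5,"tz":0,"rx":0,"ry":0,"rz":0,"hand":-1}]'; python3 -m inch '[{"tx":0,"ty":0,"tz":0,"rx":0,"ry":0,"rz":0,"hand":-1},{"tx":0,"ty":0,"tz":0,"rx":0,"ry":0,"rz":0,"hand":-1}]'
```

```text
time_s: 17.35
tcp_pos: [0.5334, 0.3829, 0.2957]
tool_rot: [0.765, 0.645, -0.002, 0.0]
contact_force: [0.6, 0.4, 1.2]
finger_gap: -0.0001
grip_force: 0.0
time_s: 17.6
tcp_pos: [0.5331, 0.3817, 0.2962]
tool_rot: [0.764, 0.645, -0.002, 0.0]
contact_force: [0.3, -0.1, -0.9]
finger_gap: 0.0002
grip_force: 0.0
```

```bash
python3 -m inch '[{"tx":0,"ty":0,"tz":4,"rx":0,"ry":0,"rz":0,"hand":-1},{"tx":0,"ty":0,"tz":4,"rx":0,"ry":0,"rz":0,"hand":-1},{"tx":0,"ty":0,"tz":3.6,"rx":0,"ry":0,"rz":0,"hand":-1},{"tx":-1,"ty":0,"tz":0,"rx":0,"ry":0,"rz":0,"hand":-1},{"tx":-1,"ty":0,"tz":0,"rx":0,"ry":0,"rz":0,"hand":-1},{"tx":-0.7,"ty":0,"tz":0,"rx":0,"ry":0,"rz":0,"hand":-1},{"tx":0,"ty":0,"tz":0,"rx":0,"ry":0,"rz":0,"hand":-1}]'; python3 -m inch '[{"tx":-0.6,"ty":0,"tz":0,"rx":0,"ry":0,"rz":0,"hand":-1},{"tx":-0.6,"ty":0,"tz":0,"rx":0,"ry":0,"rz":0,"hand":-1},{"tx":-0.6,"ty":0,"tz":0,"rx":0,"ry":0,"rz":0,"hand":-1},{"tx":-0.6,"ty":0,"tz":0,"rx":0,"ry":0,"rz":0,"hand":-1}]'
```

```text
time_s: 18.48
tcp_pos: [0.5304, 0.3547, 0.1837]
tool_rot: [0.765, 0.644, 0.001, 0.001]
contact_force: [-0.4, 0.8, 0.2]
finger_gap: -0.0002
grip_force: 0.0
time_s: 18.98
tcp_pos: [0.525, 0.332, 0.1824]
tool_rot: [0.764, 0.645, 0.0, -0.0]
contact_force: [-0.8, 2.0, 2.3]
finger_gap: 0.0004
grip_force: 1.4
```

```bash
python3 -m inch '[{"tx":-0.6,"ty":0,"tz":0,"rx":0,"ry":0,"rz":0,"hand":-1},{"tx":-0.6,"ty":0,"tz":0,"rx":0,"ry":0,"rz":0,"hand":-1},{"tx":-0.65,"ty":0,"tz":0,"rx":0,"ry":0,"rz":0,"hand":-1},{"tx":-0.75,"ty":0,"tz":0.1,"rx":0,"ry":0,"rz":0,"hand":-1},{"tx":-0.75,"ty":0,"tz":0.1,"rx":0,"ry":0,"rz":0,"hand":-1},{"tx":-0.8,"ty":0,"tz":0.15,"rx":0,"ry":0,"rz":0,"hand":-1},{"tx":-0.75,"ty":0,"tz":0.2,"rx":0,"ry":0,"rz":0,"hand":-1},{"tx":-0.75,"ty":0,"tz":0.2,"rx":0,"ry":0,"rz":0,"hand":-1},{"tx":-0.7,"ty":0,"tz":0.25,"rx":0,"ry":0,"rz":0,"hand":-1},{"tx":-0.7,"ty":0,"tz":0.3,"rx":0,"ry":0,"rz":0,"hand":-1},{"tx":-0.7,"ty":0,"tz":0.35,"rx":0,"ry":0,"rz":0,"hand":-1},{"tx":-0.7,"ty":0,"tz":0.35,"rx":0,"ry":0,"rz":0,"hand":-1}]'
python3 - <<'E'
from h import *
s=bot.get_image("side"); cv2.imwrite("pics/g6.png",cv2.resize(s[130:260,250:370],(554,600),interpolation=cv2.INTER_CUBIC))
E
```

```text
time_s: 20.48
tcp_pos: [0.511, 0.248, 0.162]
tool_rot: [0.765, 0.645, -0.0, 0.0]
contact_force: [-0.8, 2.5, -1.0]
finger_gap: -0.0001
grip_force: 0.8
```

View pics/g6.png

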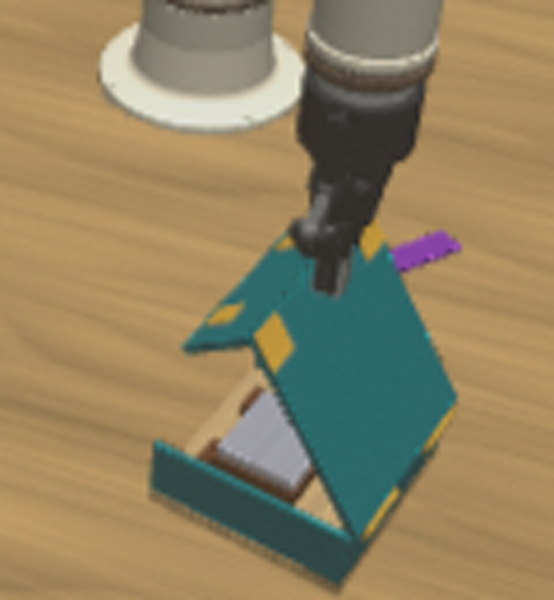

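The lid is following the fingertip, now at about 1.0 rad, with the tip at (330,285) in the crop. Continuing along the arc.

```bash
python3 -m inch '[{"tx":-0.95,"ty":0,"tz":0.6,"rx":0,"ry":0,"rz":0,"hand":-1},{"tx":-0.95,"ty":0,"tz":0.7,"rx":0,"ry":0,"rz":0,"hand":-1},{"tx":-0.85,"ty":0,"tz":0.75,"rx":0,"ry":0,"rz":0,"hand":-1},{"tx":-0.85,"ty":0,"tz":0.8,"rx":0,"ry":0,"rz":0,"hand":-1},{"tx":-0.75,"ty":0,"tz":0.9,"rx":0,"ry":0,"rz":0,"hand":-1},{"tx":-0.7,"ty":0,"tz":0.9,"rx":0,"ry":0,"rz":0,"hand":-1},{"tx":-0.6,"ty":0,"tz":1,"rx":0,"ry":0,"rz":0,"hand":-1},{"tx":-0.6,"ty":0,"tz":1,"rx":0,"ry":0,"rz":0,"hand":-1},{"tx":-0.4,"ty":0,"tz":0.7,"rx":0,"ry":0,"rz":0,"hand":-1},{"tx":-0.3,"ty":0,"tz":0.7,"rx":0,"ry":0,"rz":0,"hand":-1},{"tx":-0.2,"ty":0,"tz":0.7,"rx":0,"ry":0,"rz":0,"hand":-1}]'
```

```text
time_s: 21.9
tcp_pos: [0.4989, 0.1776, 0.0743]
tool_rot: [0.765, 0.645, -0.0, 0.0]
contact_force: [-0.4, -0.2, 0.4]
finger_gap: 0.0002
grip_force: 0.5
```

```bash
python3 -m inch '[{"tx":-0.1,"ty":0,"tz":0.5,"rx":0,"ry":0,"rz":0,"hand":-1},{"tx":-0.1,"ty":0,"tz":0.5,"rx":0,"ry":0,"rz":0,"hand":-1},{"tx":-0.1,"ty":0,"tz":0.4,"rx":0,"ry":0,"rz":0,"hand":-1},{"tx":-0.1,"ty":0,"tz":0.4,"rx":0,"ry":0,"rz":0,"hand":-1},{"tx":0,"ty":0,"tz":0.4,"rx":0,"ry":0,"rz":0,"hand":-1},{"tx":0,"ty":0,"tz":0.4,"rx":0,"ry":0,"rz":0,"hand":-1},{"tx":0,"ty":0,"tz":0.3,"rx":0,"ry":0,"rz":0,"hand":-1}]'; python3 -m inch '[{"tx":0,"ty":0,"tz":0.2,"rx":0,"ry":0,"rz":0,"hand":-1},{"tx":0,"ty":0,"tz":0.2,"rx":0,"ry":0,"rz":0,"hand":-1}]'; python3 -m inch '[{"tx":0,"ty":0,"tz":0.2,"rx":0,"ry":0,"rz":0,"hand":-1},{"tx":0,"ty":0,"tz":0.2,"rx":0,"ry":0,"rz":0,"hand":-1}]'
```

```text
time_s: 22.78
tcp_pos: [0.4983, 0.174, 0.0455]
tool_rot: [0.765, 0.645, -0.0, 0.0]
contact_force: [-0.5, -1.0, 0.7]
finger_gap: 0.0001
grip_force: 0.5
time_s: 23.02
tcp_pos: [0.4983, 0.1741, 0.0416]
tool_rot: [0.765, 0.645, -0.0, 0.0]
contact_force: [0.1, -0.3, 0.8]
finger_gap: -0.0001
grip_force: 0.5
time_s: 23.28
tcp_pos: [0.4983, 0.1741, 0.0376]
tool_rot: [0.765, 0.645, 0.0, 0.0]
contact_force: [-0.3, -0.5, 0.7]
finger_gap: -0.0005
grip_force: 0.5
```

```bash
for i in 1 2 3; do python3 -m inch '[{"tx":0,"ty":0,"tz":0.15,"rx":0,"ry":0,"rz":0,"hand":-1}]' | egrep 'tcp|contact'; done
```

```text
tcp_pos: [0.4982, 0.174, 0.0361]
contact_force: [-0.1, -1.5, 0.6]
tcp_pos: [0.4982, 0.174, 0.0346]
contact_force: [-0.3, -1.0, 1.0]
tcp_pos: [0.4984, 0.174, 0.0339]
contact_force: [-6.0, -4.1, 20.7]
```

It met a firm stop at tip z of about 0.069, which matches shut (0.070). I'll retreat and verify.

```bash
python3 -m inch '[{"tx":0,"ty":0,"tz":-0.3,"rx":0,"ry":0,"rz":0,"hand":-1},{"tx":0,"ty":0,"tz":-2,"rx":0,"ry":0,"rz":0,"hand":-1},{"tx":0,"ty":0,"tz":-5,"rx":0,"ry":0,"rz":0,"hand":-1},{"tx":-3,"ty":0,"tz":-6,"rx":0,"ry":0,"rz":0,"hand":-1},{"tx":-6,"ty":0,"tz":-6,"rx":0,"ry":0,"rz":0,"hand":-1},{"tx":-6,"ty":0,"tz":-3,"rx":0,"ry":0,"rz":0,"hand":-1},{"tx":-6,"ty":0,"tz":0,"rx":0,"ry":0,"rz":0,"hand":-1},{"tx":-6,"ty":0,"tz":0,"rx":0,"ry":0,"rz":0,"hand":-1},{"tx":0,"ty":0,"tz":0,"rx":0,"ry":0,"rz":0,"hand":-1},{"tx":0,"ty":0,"tz":0,"rx":0,"ry":0,"rz":0,"hand":-1}]'
python3 - <<'E'
from h import *
np.set_printoptions(precision=4,suppress=True)
H=np.array([.5174,.3146,.062]);u=np.array([.2116,.9774,0]);w=np.array([.9774,-.2116,0])
s=bot.get_image("side");t=bot.get_image("top")
for n,im,box in(("side",s,(slice(160,270),slice(250,380))),("top",t,(slice(150,260),slice(130,270)))):
    h=cv2.cvtColor(im,cv2.COLOR_BGR2HSV); m=cv2.inRange(h,(80,90,100 if n=="side" else 60),(100,255,255)); k=np.zeros_like(m);k[box]=m[box]
    k=cv2.morphologyEx(k,cv2.MORPH_CLOSE,np.ones((9,9)))
    c=big(k); a=cv2.approxPolyDP(c,4,True)[:,0]; print(n,a.tolist())
    print(" expected shut",[proj(n,H-u*e+w*f+[0,0,.008]).round(1).tolist() for e,f in((.17,.085),(.17,-.085),(0,-.085),(0,.085))])
h=cv2.cvtColor(s,cv2.COLOR_BGR2HSV); m=cv2.inRange(h,(3,115,110),(13,220,230)); k=np.zeros_like(m);k[175:215,165:230]=m[175:215,165:230]
r=cv2.boxPoints(cv2.minAreaRect(big(k))); P=np.array([onz("side",q,.009) for q in r]);print("bar on mat",P.mean(0))
E
```

```text
time_s: 24.9
tcp_pos: [0.4564, -0.0699, 0.2349]
tool_rot: [0.765, 0.644, 0.0, 0.0]
contact_force: [-0.8, 0.6, 0.0]
finger_gap: 0.0003
grip_force: 0.0
side [[301, 201], [284, 226], [326, 244], [346, 215], [313, 200]]
 expected shut [[278.6, 220.7], [303.2, 193.9], [345.7, 212.6], [323.3, 242.9]]
top [[176, 176], [165, 223], [204, 232], [206, 224], [216, 223], [222, 193], [215, 191], [215, 183]]
 expected shut [[226.5, 185.7], [215.1, 235.3], [165.1, 224.9], [177.4, 175.9]]
bar on mat [ 0.4913 -0.2451  0.009 ]
```

```bash
python3 -c "
from station import bot
print(bot.hand_in())"
```

```text
the job is handed in; nothing more can be done
None
```

The job is handed in: the copper bar lies flat on the green mat, the block was still behind its cleats when last seen, and the lid went down gently to a firm stop at its shut height. The tub, jar and screwdriver were not touched, and the robot's clock read about 25 s of the 64 s allowed.

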